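Release and slide out the chaff filter with a pin tool

TASK

Take the pin tool out of its stand, press the recessed release button in the orange filter slide with the pin, keep it held down while you push the slide all the way out of the filter box until it stops, then put the pin tool back upright in its stand, fully seated, and let go. Be gentle: press and push with the pin only, feeling for the button and the end stop rather than forcing them (20 N is too much for the latch), and leave the cup, the bean jar and the scoop alone.

Things in the scene. Friction and masses are not known exactly. Their poses are not given: they have to be found in the camera images.
- filter_box: Fixed low grey steel box. Origin on the table under the middle of its front opening; x the way the slide comes out, z up. Housing x -150 to 0, y -67 to 67, 70 mm high; round flange on its roof (x -120 to -30) up to 86 mm high. In front a 6 mm base plate with side rails 16 mm high runs to x 150. All stops are rigid: forces between pin tool and slide or button must stay below 20 N.
- slide (a joint): How far the orange filter slide is out along the box's +x, in m: 0 closed and latched (start), 0.058 at its rigid end stop. Friction 2.5 N plus 12 N per m/s; stays where it is left. Locked while the button is up, and it locks again every 11 mm if the button rises on the way, so keep it down until past 0.053, where the latch comes up behind its last tooth.
- pin_tool: Loose upright pin tool, about 80 g. Origin at the tip, z up to the handle. Steel pin 7 mm thick (tip tapered to 3 mm over 2 mm) from z 0 to 42 mm, steel collar 28 mm wide z 42 to 46, wooden handle 20 by 20 mm (sides along its x and y) z 46 to 111, brass cap to 114.
- tool_stand: Fixed dark wooden block 60 by 60 mm on a 70 mm square foot, 56 mm high. Origin on the table under its centre, z up. In the centre of its top a vertical hole 14 mm wide, 48 mm deep, with a 3 mm chamfer: the pin goes in and the collar rests on the top, the tip then 14 mm above the table.
- cup: White cup, 72 mm wide at the rim, 55 mm high, origin under its centre. Bystander: stays where it is.
- bean_jar: Closed amber jar, 72 mm wide, 110 mm high, origin under its centre. Bystander: stays where it is.
- spoon: Steel coffee scoop lying on the table across the front, about 200 mm long, beyond the filter box. Bystander: stays where it is.
- opening (a point): Nominal place of the middle of the slide's flat-topped orange front block (50 mm in x, 108 in y) when closed, 60 mm above the table; fixed to the box, axes as the box's; does not move with the slide. The slide rides on height-adjustable runners: the block's top is really 53 to 67 mm above the table, its middle up to 1.5 mm off in x and y, unmeasured: feel (or see) it.
- button_nominal (a point): Nominal place of the release button's top, slide closed, 51 mm above the table, fixed to the box: 9 mm down the round vertical well (13 mm wide, 2 mm chamfer) in the middle of the orange block; really at 44 to 58 mm, 9 mm below the block's top. White, 12.4 mm wide. It goes down 6 mm to a hard bottom, 2 N rising to 5 N; the latch is free from 4 mm down. Find it by touch.
Not all that is in view belongs to the job. Leave any purple look-alike of the tool_stand alone. What is shaped like the pin_tool but black is not meant.

How it is judged:
By the outcome, as a careful person would: the job done as asked, in the order asked, and still so for the second after the job is handed in, with the robot touching nothing.
It also fails if it takes over 54 s, if anything falls off the work surface, if the arm or the gripper's body presses on something with over 40 N, if the wrist force passes 120 N, or if a joint passes its speed limit or range.

ROBOT

A 6-joint arm with a two-finger parallel gripper is mounted at the origin on the work surface. World frame = base frame: x ahead of the robot, y to its left, z up, the work surface at z = 0. Lengths are in m, angles in degrees, forces in N, time in s.
With the tool pointing down it reaches from about 0.375 to 0.75 m from the base axis. Payload 9 kg.
Tool frame: the origin (TCP) lies where the fingers leave the gripper's body, on its centre line; the fingertips stand 73 mm ahead of it and the grasp point (between the pads) lies 54 mm ahead of it (robot.tip_reach is the distance from the TCP to the fingertips, in m); z points along the fingers, y is the direction in which the jaws open and shut (so a half turn about z gives the same grasp; the last joint's range is limited). The gripper opens to 85 mm and grips with 20 to 120 N. Pads are 22 mm wide; open, the fingers measure 114 mm over their backs; the gripper's body (76 mm by 85 mm) begins 54 mm behind the grasp point. The pads swing forward as they close: fully open they stand 13 mm farther back than shut.
Start: joints at [-88.161, 5.964, 5.575, 89.605, 0, 77.527], TCP at [0.148, -0.581, 0.304] pointing down, gripper open.
Joint ranges: [-171.21, 171.21], [-48.23, 106.86], [-62.78, 66.21], [-105.2, 120.99], [-86.42, 89.51], [-180, 180]. Speed limits (degrees/s): [127.2, 127.2, 147.25, 180, 180, 180].

INTERFACE

Orientations are given as [roll, pitch, yaw] about the fixed x, y, z axes, in that order (R = Rz(yaw) Ry(pitch) Rx(roll)).
In Python, from plant import robot gives the robot as it stands. Calls block until the motion is done:
- robot.move_pose(position, orientation): joint-space move of the TCP to a pose.
- robot.line_to(position, vel=0.15, rotation=None, guard=None): straight line of the TCP; rotation=None keeps the orientation; vel is the mean speed in m/s. With guard (N) it stops when the force on the tool has changed by that much, and returns True; else False.
- robot.goto_joints(angles): joint-space move.
- robot.set_gripper(opening): finger opening in m; the grip force is fixed at half the most; returns when the fingers have stopped.
- robot.pause(seconds).
- robot.ik(position, orientation): joint angles nearest the present ones, or None.
- robot.observe(): the state.
- robot.grab_frame(name): name is "scene" or "top"; returns the picture (420x560x3 uint8, blue, green, red); there is no depth.
- robot.get_calibration(name): a dict with "vertical_fov" (degrees; the focal length in pixels is half the picture's height over the tangent of half this angle, whatever the lens; pixels are square), "cx", "cy" (the principal point, pixels), "rvec" (rotation vector, rad) and "tvec" (3), from world to camera coordinates, as OpenCV has them. Camera axes: x right, y down, z forward; pixel columns grow to the right and rows downward; lengths in m; the calibration is good to about 2 mm. A picture is of the moment at which its call begins. get_calibration takes no time and is no camera call.
A pose or a line that the arm cannot do raises robot.IKError and nothing moves.
- robot.job_done(): hands the job in, once; it reports no verdict.
The state is a dict: "time": time; "q": joint angles; "qvel": joint speeds; "joint_torque": joint torques, N m; "tool_pos": TCP position; "tcp_rot": TCP orientation; "ft_force": force on the tool from outside, world axes, zero at the start; "torque": the same for the moment, N m; "gripper_width": finger opening in m.
Only numpy, scipy, OpenCV 4.12 (cv2) and the standard library are available. Lean on these libraries where they do the work, as an engineer would, in place of code of your own. Each camera call takes 0.05 s, during which the arm holds its last target. There are 200 camera calls.

## Working session

There is one attempt and no reset: what is moved stays moved. The work goes in short steps, each a Python script; the robot and the scene stay as the last script left them, time stands still between calls to the robot, and variables do not carry over. Pictures are saved under pics/ and viewed, about 8 in all and at most 12, crops included, and the job is handed in when it is done.

```bash
ls; mkdir -p pics
python3 - <<'E'
from plant import robot
import cv2
for n in("scene","top"):
    f=robot.grab_frame(n); cv2.imwrite(f"pics/{n}0.png",f); print(n,robot.get_calibration(n))
o=robot.observe(); print(o)
E
```

```text
pics
scene {'vertical_fov': 56.46172836448877, 'cx': 279.6065700085777, 'cy': 214.91746463665436, 'rvec': array([ 0.99828434,  2.46523287, -0.98947944]), 'tvec': array([ 0.39187349, -0.29193987,  1.15362124])}
top {'vertical_fov': 48.36591680263669, 'cx': 278.6499917531045, 'cy': 208.82356030506776, 'rvec': array([ 2.1543862 , -2.17617246,  0.12210222]), 'tvec': array([0.0578352 , 0.61009708, 1.19638937])}
{'time': 0.1, 'q': array([-8.81618943e+01,  5.99374011e+00,  5.53025352e+00,  8.96045567e+01,
       -2.27601325e-03,  7.75273397e+01]), 'qvel': array([-0.13201223, -0.03818191,  0.14205075,  0.00297291, -0.06648268,
       -0.02567319]), 'joint_torque': array([ 8.34219740e-03, -5.58212650e+01,  5.04715204e+01,  1.31618947e-02,
       -1.79519820e-04,  1.11803985e-05]), 'tool_pos': array([ 0.1483079 , -0.58115257,  0.30320281]), 'tcp_rot': array([-1.79933071e+02, -1.24732602e-02,  1.43107600e+01]), 'ft_force': array([-0.08315459,  0.42560686,  0.15109174]), 'torque': array([-0.0630787 ,  0.00893345,  0.03282935]), 'gripper_width': 0.08519353573074868}
```

View pics/scene0.png

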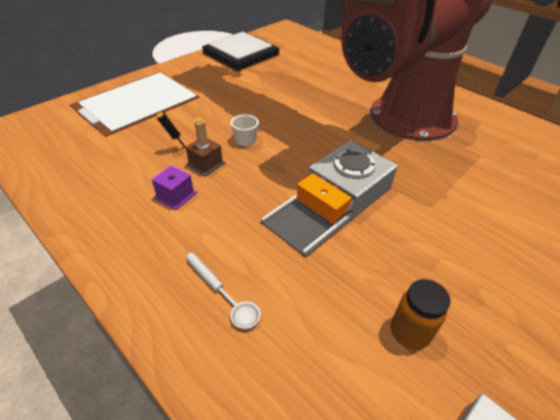

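View pics/top0.png

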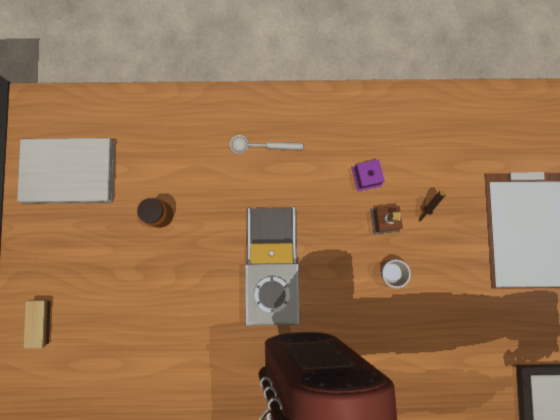

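The wanted tool is the brass-capped wooden one, at scene (201,133) and top (395,216). The look-alike is the black tool at scene (170,127) and top (433,203). The wanted stand is the dark one at scene (205,156) and top (387,219). The purple one at scene (173,187) and top (370,174) is the decoy. The orange slide is at scene (324,197) and top (271,254). I'll take close crops next to check the choice.

```bash
cat > h.py <<'E'
import numpy as np, cv2
from plant import robot
def cam(n):
    c=robot.get_calibration(n); f=210/np.tan(np.radians(c["vertical_fov"]/2))
    R=cv2.Rodrigues(c["rvec"])[0]; return f,c["cx"],c["cy"],R,c["tvec"]
def ray(n,p):
    f,cx,cy,R,t=cam(n); d=R.T@np.array([(p[0]-cx)/f,(p[1]-cy)/f,1]); return -R.T@t,d/np.linalg.norm(d)
def onz(n,p,z):
    o,d=ray(n,p); return o+d*(z-o[2])/d[2]
def tri(a,b):
    o1,d1=ray("scene",a); o2,d2=ray("top",b)
    s=np.linalg.lstsq(np.c_[d1,-d2],o2-o1,rcond=None)[0]; p,q=o1+s[0]*d1,o2+s[1]*d2
    return (p+q)/2,np.linalg.norm(p-q)
def proj(n,P):
    f,cx,cy,R,t=cam(n); c=R@np.array(P)+t; return np.array([f*c[0]/c[2]+cx,f*c[1]/c[2]+cy])
E
python3 - <<'E'
from h import *
np.set_printoptions(precision=4,suppress=True)
t=cv2.imread("pics/top0.png"); s=cv2.imread("pics/scene0.png")
print("cams",ray("top",(0,0))[0],ray("scene",(0,0))[0])
for n,im,roi in(("top",t,(235,235,310,275)),("scene",s,(285,165,365,230))):
    h=cv2.cvtColor(im,cv2.COLOR_BGR2HSV); x0,y0,x1,y1=roi
    m=np.zeros(h.shape[:2],np.uint8)
    m[y0:y1,x0:x1]=cv2.inRange(h,(8,215,130) ,(28,255,255))[y0:y1,x0:x1]
    c=max(cv2.findContours(m,cv2.RETR_EXTERNAL,cv2.CHAIN_APPROX_NONE)[0],key=cv2.contourArea)
    print(n,"orange",cv2.contourArea(c),cv2.minAreaRect(c))
a=cv2.resize(t[130:330,225:445],None,fx=3,fy=3,interpolation=cv2.INTER_CUBIC); cv2.imwrite("pics/tc.png",a)
b=cv2.resize(s[105:255,140:400],None,fx=3,fy=3,interpolation=cv2.INTER_CUBIC); cv2.imwrite("pics/sc.png",b)
E
```

```text
cams [0.4747 0.0547 1.2564] [0.9994 0.4385 0.6153]Traceback (most recent call last):
  File "<stdin>", line 9, in <module>
ValueError: max() iterable argument is empty
```

Run:
```python
from h import *
t=cv2.imread("pics/top0.png"); s=cv2.imread("pics/scene0.png")
for n,im,p in(("top",t,(260,254)),("top",t,(320,254)),("scene",s,(315,190)),("scene",s,(300,260))):
    print(n,p,cv2.cvtColor(im,cv2.COLOR_BGR2HSV)[p[1],p[0]])
a=cv2.resize(t[130:330,225:445],None,fx=3,fy=3,interpolation=cv2.INTER_CUBIC); cv2.imwrite("pics/tc.png",a)
b=cv2.resize(s[105:255,140:400],None,fx=3,fy=3,interpolation=cv2.INTER_CUBIC); cv2.imwrite("pics/sc.png",b)
```

```text
top (260, 254) [ 21 166 183]
top (320, 254) [ 14 153 118]
scene (315, 190) [ 19 244 242]
scene (300, 260) [ 14 174 221]
```

View pics/tc.png

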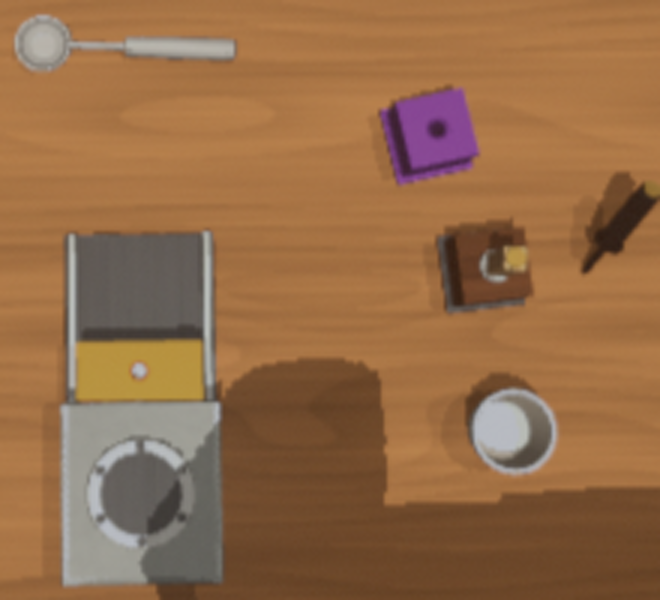

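View pics/sc.png

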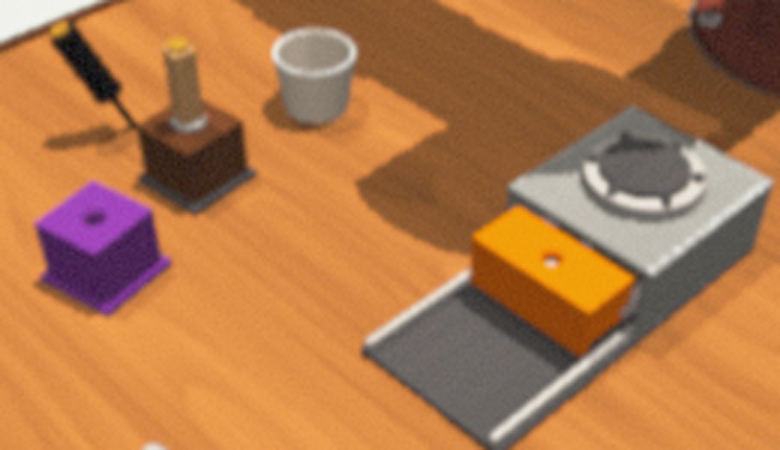

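The crops confirm the choice. The wooden tool with the brass cap, top crop (515,260) and scene crop (180,45), stands in the dark brown stand. The black tool leans separately at top crop (620,225), and the purple stand is empty. The button shows as a white dot at top crop (139,370) and scene crop (552,261).

Run:
```python
from h import *
np.set_printoptions(precision=4,suppress=True)
t=cv2.imread("pics/top0.png"); s=cv2.imread("pics/scene0.png")
T=lambda u,v:((u+.5)/3-.5+225,(v+.5)/3-.5+130)
S=lambda u,v:((u+.5)/3-.5+140,(v+.5)/3-.5+105)
def cen(im,p,r,f):  # weighted centroid around p
    x,y=map(int,np.round(p)); w=im[y-r:y+r+1,x-r:x+r+1].astype(float); w=f(w); w=np.clip(w-w.max()*.35,0,None)
    yy,xx=np.mgrid[y-r:y+r+1,x-r:x+r+1]; return (w*xx).sum()/w.sum(),(w*yy).sum()/w.sum()
bl=lambda w:np.clip(w[...,0]-np.median(w[...,0]),0,None)
bt,bs=cen(t,T(139,370),4,bl),cen(s,S(552,261),4,bl)
print("button",bt,bs,tri(bs,bt),"top@.051",onz("top",bt,.051),"scene",onz("scene",bs,.051))
print("cap",tri(S(180,45),T(515,260)),onz("top",T(515,260),.128),onz("scene",S(180,45),.128))
for n,a,b in(("blk BL",(519,208),(77,401)),("blk BR",(637,276),(204,401)),("blk FR?",(581,325),(204,340)),("blk FL",(472,240),(76,341)),("blkcap top",(62,30),(651,190)),("blk tip",(135,128),(585,271)),("cuprim",(314,50),(513,431))):
    pass
cs=[(519,208),(637,276),(581,325),(472,240)]
for c in cs: print("scene corner",onz("scene",S(*c),.06))
for n,b,z in(("blkBL",(77,401),.06),("blkBR",(204,401),.06),("blkFR",(204,340),.06),("blkFL",(76,341),.06),("railL",(70,233),.016),("railR",(209,231),.016),("houFL",(62,404),.07),("houFR",(220,402),.07),("houBL",(62,584),.07),("houBR",(221,583),.07),
  ("st",(455,226),.056),("st",(514,220),.056),("st",(530,296),.056),("st",(462,306),.056),("foot",(440,237),0),("foot",(447,310),0),("foot",(527,305),0)): print(n,onz("top",T(*b),z))
for b in((142,138),(192,104),(243,135),(192,160)): print("stand top scene",onz("scene",S(*b),.056))
print("stand hole/collar",tri(S(189,123),T(492,264)))
```

```text
button (np.float64(270.9879092261904), np.float64(252.89025297619045)) (np.float64(323.2634097204735), np.float64(192.2961470662302)) (array([0.4946, 0.0732, 0.0547]), np.float64(0.0016832112490197363)) top@.051 [0.4951 0.0726 0.051 ] scene [0.4907 0.0715 0.051 ]
cap (array([ 0.5789, -0.2334,  0.1263]), np.float64(0.0006415562376784133)) [ 0.579  -0.2332  0.128 ] [ 0.5802 -0.2308  0.128 ]
scene corner [0.4706 0.0218 0.06  ]
scene corner [0.4653 0.1275 0.06  ]
scene corner [0.5305 0.1315 0.06  ]
scene corner [0.5217 0.0226 0.06  ]
blkBL [0.4691 0.1251 0.06  ]
blkBR [0.468  0.0176 0.06  ]
blkFR [0.5196 0.0169 0.06  ]
blkFL [0.5198 0.1258 0.06  ]
railL [0.6174 0.1334 0.016 ]
railR [0.618  0.0097 0.016 ]
houFL [0.4668 0.1371 0.07  ]
houFR [0.4671 0.0044 0.07  ]
houBL [0.3187 0.1375 0.07  ]
houBR [0.3182 0.0058 0.07  ]
st [ 0.6156 -0.2009  0.056 ]
st [ 0.6203 -0.252   0.056 ]
st [ 0.5545 -0.2632  0.056 ]
st [ 0.5466 -0.2046  0.056 ]
foot [ 0.6123 -0.199   0.    ]
foot [ 0.5465 -0.2032  0.    ]
foot [ 0.5502 -0.2751  0.    ]
stand top scene [ 0.6198 -0.2418  0.056 ]
stand top scene [ 0.5636 -0.2522  0.056 ]
stand top scene [ 0.5596 -0.1911  0.056 ]
stand top scene [ 0.6082 -0.1926  0.056 ]
stand hole/collar (array([ 0.5822, -0.2312,  0.0575]), np.float64(0.00026976666039485713))
```

Run:
```python
from h import *
np.set_printoptions(precision=4,suppress=True)
G=[.580,-.232]
for yaw in(94,-86):
    print(yaw,robot.ik([*G,.26],[180,0,yaw]),robot.ik([.4946,.0726,.26],[180,0,yaw]))
q=[robot.ik([*G,.26],[180,0,y]) for y in(94,-86)]
yaw=94 if abs(q[0][5])<abs(q[1][5]) else -86
robot.move_pose([*G,.26],[180,0,yaw])
robot.line_to([*G,.148],vel=.12,guard=6)
a=robot.observe(); robot.set_gripper(.0); robot.pause(.2); b=robot.observe()
for o in(a,b): print(o["time"],o["tool_pos"],o["tcp_rot"],o["ft_force"],o["torque"],o["gripper_width"])
for n in("scene","top"): cv2.imwrite(f"pics/{n}1.png",robot.grab_frame(n))
```

```text
94 [-33.7753  10.0315   5.4263  85.3947   0.      52.2247] [ -6.6751 -11.907  -16.2945  85.6125   0.      79.3249]
-86 [ -33.7753   10.0315    5.4263   85.3947    0.     -127.7753] [  -6.6751  -11.907   -16.2945   85.6125    0.     -100.6751]
3.1917 [ 0.5804 -0.2323  0.149 ] [179.9307   0.0531  93.998 ] [-0.118  -0.3585 -0.2474] [ 0.0337  0.0193 -0.0005] 0.08530871127747773
4.0083 [ 0.5801 -0.2321  0.1483] [179.9783   0.0121  94.0022] [0.0776 0.2198 2.8508] [ 0.1168 -0.0217  0.0009] 0.019793949951684146
```

Run:
```python
from h import *
np.set_printoptions(precision=4,suppress=True)
p=robot.observe()["tool_pos"]
robot.line_to([p[0],p[1],.27],vel=.12)
b=robot.observe(); print(b["ft_force"],b["gripper_width"])
robot.move_pose([.4946,.0726,.27],[180,0,94])
robot.line_to([.4946,.0726,.222],vel=.08); robot.pause(.3)
b=robot.observe(); print(b["time"],b["tool_pos"],b["ft_force"],b["torque"])
f=robot.grab_frame("scene"); t=robot.grab_frame("top"); cv2.imwrite("pics/s2.png",f)
print("tip pred",proj("scene",[.4946,.0726,.0877]),proj("top",[.4946,.0726,.0877]),"well",proj("scene",[.4946,.0726,.0637]))
a=cv2.resize(f[120:230,270:380],None,fx=5,fy=5,interpolation=cv2.INTER_CUBIC); cv2.imwrite("pics/s2c.png",a)
```

```text
[ 0.1617 -0.0328 -0.7242] 0.019686472936032845
7.5333 [0.4948 0.0726 0.2224] [ 0.3484  0.537  -0.7304] [0.0242 0.0097 0.0314]
tip pred [324.2378 180.3188] [270.751  252.8582] well [323.0785 188.9673]
```

View pics/s2c.png

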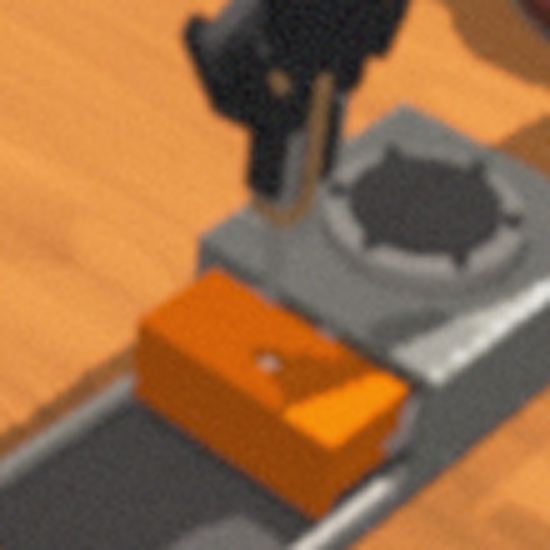

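The pin hangs clear, with its tip at crop (277,295), full (325,179). That is about 2 px from the prediction. The well is at crop (268,361), straight below, so I'll feel downwards for the button.

Run:
```python
from h import *
np.set_printoptions(precision=4,suppress=True)
x,y=.4948,.0725
robot.line_to([x,y,.206],vel=.05)
robot.pause(.2); b=robot.observe(); print(b["ft_force"])
r=robot.line_to([x,y,.172],vel=.015,guard=1.6)
for i in range(2):
    b=robot.observe(); print(r,b["time"],b["tool_pos"],"tip",b["tool_pos"][2]-.1343,b["ft_force"],b["torque"]); robot.pause(.2)
```

```text
[ 0.2046 -0.1737 -0.7526]
True 9.675 [0.4945 0.0727 0.1842] tip 0.04991870862917713 [0.9622 0.2931 1.3119] [ 0.0848 -0.2214  0.0314]
True 9.875 [0.4943 0.0727 0.1843] tip 0.04995958260932898 [0.3746 1.06   1.1883] [ 0.0484 -0.3665 -0.019 ]
```

Run:
```python
from h import *
np.set_printoptions(precision=4,suppress=True)
x,y=.4945,.0726
r=robot.line_to([x,y,.1792],vel=.01,guard=4.5)
robot.pause(.2); b=robot.observe(); print(r,b["time"],b["tool_pos"],b["ft_force"],b["torque"])
z=b["tool_pos"][2]
r=robot.line_to([x+.012,y,.1792],vel=.015,guard=8)
b=robot.observe(); print(r,b["time"],b["tool_pos"],b["ft_force"],b["torque"])
```

```text
False 10.9167 [0.4945 0.0726 0.1793] [-0.4942  0.4161  3.2512] [ 0.1371  0.1017 -0.0191]
False 11.8667 [0.5066 0.0726 0.1792] [-1.4925  0.3379  3.2205] [ 0.0798  0.4864 -0.0108]
```

Run:
```python
from h import *
np.set_printoptions(precision=4,suppress=True)
x,y,z=.5066,.0726,.1787
robot.line_to([x,y,z],vel=.01,guard=3)
def go(X,v,g):
    r=robot.line_to([X,y,z],vel=v,guard=g); b=robot.observe(); print(r,b["time"],b["tool_pos"],b["ft_force"],b["torque"]); return r
b=robot.observe(); print(b["tool_pos"],b["ft_force"])
go(.530,.025,6) or go(.546,.025,6) or go(.565,.012,5)
robot.pause(.2); b=robot.observe(); print(b["tool_pos"],b["ft_force"])
cv2.imwrite("pics/s3.png",robot.grab_frame("scene")); cv2.imwrite("pics/t3.png",robot.grab_frame("top"))
```

```text
[0.5066 0.0726 0.1788] [-2.4247 -0.0836  3.7425]
False 13.2 [0.5302 0.0726 0.1788] [-1.1885  1.4232  3.1671] [ 0.2414  0.2425 -0.027 ]
False 13.9917 [0.5463 0.0726 0.1788] [-1.5643  2.1296  3.486 ] [ 0.4161  0.1076 -0.0102]
True 14.8083 [0.5536 0.0729 0.1786] [1.5708 1.412  2.9339] [ 0.4044 -0.2637 -0.0017]
[0.5534 0.073  0.1785] [2.0583 0.9388 4.1781]
```

Run:
```python
from h import *
np.set_printoptions(precision=4,suppress=True)
y,z=.0726,.1787
for i in range(3):
    r=robot.line_to([.5534+.008,y,z],vel=.008,guard=5); b=robot.observe(); print(r,b["time"],b["tool_pos"],b["ft_force"],b["torque"])
    robot.pause(.1); b=robot.observe(); print(b["tool_pos"],b["ft_force"],b["torque"])
    if not r or b["ft_force"][0]<-5: break
t=robot.grab_frame("top"); s=robot.grab_frame("scene")
a=np.hstack([cv2.resize(t[190:290,225:325],None,fx=4,fy=4,interpolation=cv2.INTER_CUBIC),cv2.resize(s[140:240,250:350],None,fx=4,fy=4,interpolation=cv2.INTER_CUBIC)]); cv2.imwrite("pics/c4.png",a)
```

```text
True 15.5333 [0.5539 0.073  0.1785] [0.2385 0.7167 4.7963] [ 0.1023  0.1435 -0.0285]
[0.5539 0.073  0.1785] [-1.3274  1.1541  4.0519] [ 0.1397  0.3123 -0.0016]
True 15.9917 [0.5543 0.0731 0.1785] [-2.8179  0.3039  5.4802] [ 0.0748  0.4349 -0.0228]
[0.5544 0.073  0.1785] [-2.0127  0.0049  5.3484] [ 0.0923  0.4484 -0.0084]
True 16.4583 [0.5547 0.0731 0.1785] [-1.9074 -0.164   5.9342] [0.0642 0.5276 0.026 ]
[0.5546 0.0731 0.1784] [-1.6934 -0.0659  5.4617] [ 0.0831  0.4853 -0.0283]
```

View pics/c4.png

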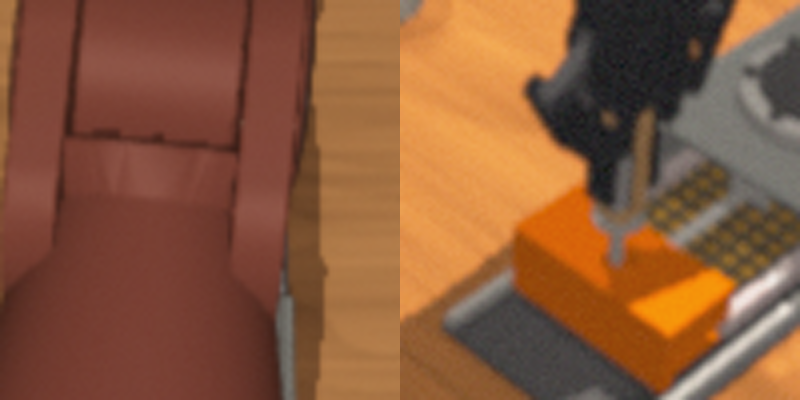

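Run:
```python
from h import *
np.set_printoptions(precision=4,suppress=True)
s=robot.grab_frame("scene"); s0=cv2.imread("pics/scene0.png")
P=lambda u,v:((u-400+.5)/4-.5+250,(v+.5)/4-.5+140)
A=lambda u,v:((u+.5)/3-.5+140,(v+.5)/3-.5+105)
# front face top edge: left corner, right corner ; far left corner
for n,a,b in(("FL",A(472,240),P(515,232)),("FR",A(581,325),P(668,326)),):
    print(n,onz("scene",a,.06),onz("scene",b,.06),onz("scene",b,.06)-onz("scene",a,.06))
cv2.imwrite("pics/c5.png",np.hstack([cv2.resize(i[150:250,265:365],None,fx=4,fy=4,interpolation=cv2.INTER_CUBIC) for i in(s0,s)]))
# template match of the block's front face lower-left region: optical check via bright/dark orange mask
for i in(s0,s):
    h=cv2.cvtColor(i,cv2.COLOR_BGR2HSV); m=cv2.inRange(h,(8,225,90),(24,255,255)); m[:, :265]=0; m[:,350:]=0; m[:170]=0; m[245:]=0
    c=max(cv2.findContours(m,cv2.RETR_EXTERNAL,cv2.CHAIN_APPROX_NONE)[0],key=cv2.contourArea)[:,0]
    print("left",c[c[:,0].argmin()],"bottom",c[c[:,1].argmax()],"n",len(c))
```

```text
FL [0.5217 0.0226 0.06  ] [0.5791 0.0241 0.06  ] [0.0574 0.0015 0.    ]
FR [0.5305 0.1315 0.06  ] [0.5716 0.1233 0.06  ] [ 0.041  -0.0082  0.    ]
left [297 184] bottom [332 222] n 134
left [279 198] bottom [314 236] n 157
```

View pics/c5.png

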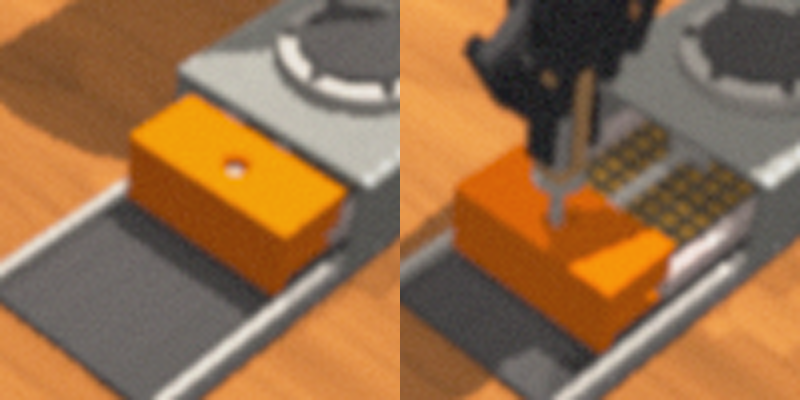

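Run:
```python
from h import *
np.set_printoptions(precision=4,suppress=True)
def sh(l,r=None):
    b=robot.observe(); print(l,r,round(b["time"],2),b["tool_pos"],b["ft_force"],b["torque"]); return b
b=sh("0")
r=robot.line_to([.5546,.0726,.1792],vel=.01,guard=5); sh("ease",r)
r=robot.line_to([.5606,.0726,.1792],vel=.008,guard=8); sh("push",r)
robot.pause(.2); x=sh("held")["tool_pos"][0]
robot.line_to([x-.003,.0726,.1792],vel=.02); sh("back")
robot.line_to([x-.003,.0726,.192],vel=.03); sh("up")
robot.line_to([x-.003,.0726,.27],vel=.12); robot.pause(.2); sh("clear")
```

```text
0 None 16.71 [0.5546 0.0731 0.1784] [-1.8682 -0.3952  5.9298] [0.0893 0.4631 0.0163]
ease False 16.96 [0.5545 0.0728 0.1791] [-0.5394  2.7386  3.175 ] [ 0.5295  0.2757 -0.0101]
push True 17.36 [0.5551 0.0729 0.1789] [-1.5963  0.9459  5.0946] [0.2721 0.5855 0.0217]
held None 17.56 [0.5551 0.0729 0.1789] [-2.2002  0.4584  5.5329] [0.3322 0.5002 0.0251]
back None 17.86 [0.5525 0.0724 0.1795] [1.9627 0.4151 3.4797] [-0.0043 -0.4231  0.0538]
up None 18.43 [0.5519 0.0726 0.1917] [ 0.0262 -0.0936 -1.4057] [ 0.0423 -0.0396  0.0086]
clear None 19.43 [0.5518 0.0726 0.269 ] [ 0.1645  0.4961 -1.6136] [ 0.0298 -0.0327 -0.0489]
```

Run:
```python
from h import *
np.set_printoptions(precision=4,suppress=True)
robot.move_pose([.5801,-.2321,.27],[180,0,94]); robot.pause(.3)
b=robot.observe(); print(b["time"],b["tool_pos"],b["ft_force"],b["torque"])
s=robot.grab_frame("scene"); t=robot.grab_frame("top"); cv2.imwrite("pics/s6.png",s)
t0=cv2.imread("pics/top0.png"); s0=cv2.imread("pics/scene0.png")
for n,i0,i in(("scene",s0,s),):
  for I in(i0,i):
    h=cv2.cvtColor(I,cv2.COLOR_BGR2HSV); m=cv2.inRange(h,(8,225,90),(24,255,255)); m[:, :265]=0; m[:,350:]=0; m[:170]=0; m[245:]=0
    c=max(cv2.findContours(m,cv2.RETR_EXTERNAL,cv2.CHAIN_APPROX_NONE)[0],key=cv2.contourArea)[:,0]
    print("left",c[c[:,0].argmin()],"bottom",c[c[:,1].argmax()])
# button white blob, top view, small window along the slide's travel
def cen(im,x,y,r=4):
    w=im[y-r:y+r+1,x-r:x+r+1,0].astype(float); w=np.clip(w-np.median(w),0,None); w=np.clip(w-w.max()*.35,0,None)
    yy,xx=np.mgrid[y-r:y+r+1,x-r:x+r+1]; return (w*xx).sum()/w.sum(),(w*yy).sum()/w.sum()
p=proj("top",[.5526,.0726,.051]).round().astype(int); q=proj("scene",[.5526,.0726,.051]).round().astype(int)
a=onz("top",cen(t,*p),.051); a0=onz("top",cen(t0,271,253),.051); print("top",a-a0)
a=onz("scene",cen(s,*q),.051); a0=onz("scene",cen(s0,323,192),.051); print("scene",a-a0)
print("tip pred",proj("scene",[.5801,-.2321,.1357]),"hole pred",proj("scene",[.5801,-.2321,.056]))
cv2.imwrite("pics/c7.png",np.hstack([cv2.resize(s[85:185,160:260],None,fx=4,fy=4,interpolation=cv2.INTER_CUBIC),cv2.resize(t[205:305,225:325],None,fx=4,fy=4,interpolation=cv2.INTER_CUBIC)]))
```

```text
20.9 [ 0.5803 -0.2312  0.2701] [ 0.9793 -0.0685 -0.6206] [-0.0418  0.0235  0.0042]
left [297 184] bottom [332 222]
left [279 196] bottom [314 236]
top [0.0577 0.0002 0.    ]
scene [ 0.0586 -0.0003  0.    ]
tip pred [198.9105 116.4374] hole pred [203.1595 145.6464]
```

View pics/c7.png

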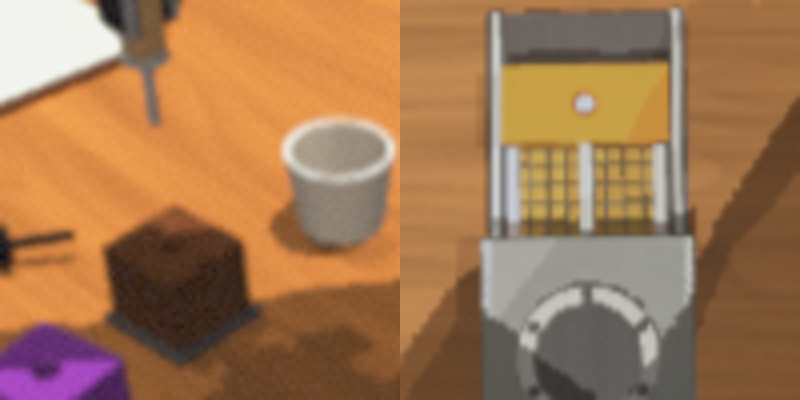

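The slide measures 57.7 mm (top) and 58.6 mm (scene) out, against 58 mm at the stop. The tip is at scene (198,116), within 1 px of the prediction, so it sits straight in the grip. I'll lower it into the stand.

Run:
```python
from h import *
np.set_printoptions(precision=4,suppress=True)
def sh(l,r=None):
    b=robot.observe(); print(l,r,round(b["time"],2),b["tool_pos"],b["ft_force"],b["torque"])
x,y=.5801,-.2321
robot.line_to([x,y,.196],vel=.1); robot.pause(.1); sh("above")
r=robot.line_to([x,y,.165],vel=.03,guard=4); sh("in",r)
if not r:
    r=robot.line_to([x,y,.1455],vel=.012,guard=4); sh("seat",r); robot.pause(.2); sh("rest")
```

```text
above None 21.99 [ 0.5805 -0.2324  0.1971] [-0.2563  0.7327 -0.9008] [ 0.0542 -0.0487  0.0029]
in False 23.18 [ 0.5802 -0.2322  0.1653] [ 1.0948  0.1756 -1.5645] [0.0081 0.0299 0.0016]
seat True 24.43 [ 0.5801 -0.2321  0.1483] [0.035  0.585  5.2373] [ 0.0051  0.0404 -0.0133]
rest None 24.62 [ 0.5801 -0.2321  0.1483] [-0.6563  0.6035  5.4595] [ 0.0449  0.0654 -0.0184]
```

Run:
```python
from h import *
np.set_printoptions(precision=4,suppress=True)
robot.set_gripper(.085); robot.pause(.2)
robot.line_to([.5801,-.2321,.29],vel=.1)
robot.move_pose([.45,-.42,.30],[180,0,60]); robot.pause(.3)
b=robot.observe(); print(b["time"],b["tool_pos"],b["ft_force"],b["gripper_width"])
s=robot.grab_frame("scene"); t=robot.grab_frame("top")
s0=cv2.imread("pics/scene0.png")
for n in((225,130),): print("cup diff",np.abs(s[115:148,228:262].astype(int)-s0[115:148,228:262]).mean())
cv2.imwrite("pics/c8.png",cv2.resize(s[90:250,140:400],None,fx=3,fy=3,interpolation=cv2.INTER_CUBIC))
```

```text
28.2667 [ 0.4507 -0.4192  0.3   ] [ 0.622  -0.1584 -0.4289] 0.08493186808350837
cup diff 25.779560308972073
```

View pics/c8.png

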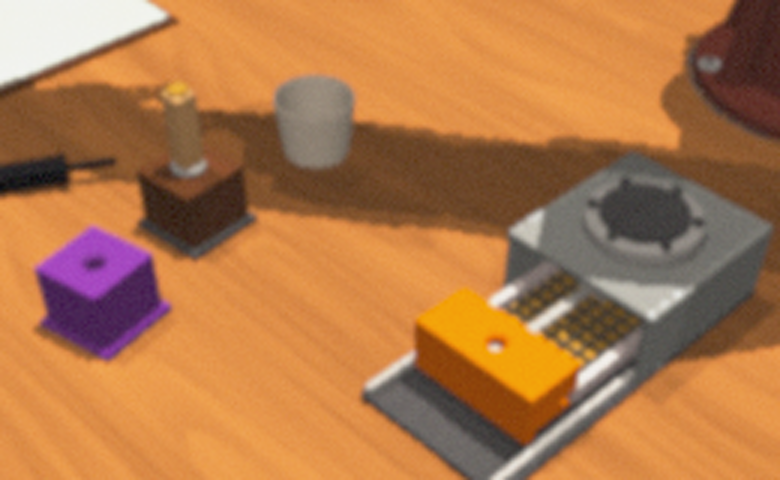

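The tool stands upright and seated: cap at crop (180,90), the same as at the start. The cup hasn't moved (the difference is shadow), the slide is fully out, and the gripper is clear. Handing in.

```bash
python3 -c "
from plant import robot
robot.job_done()"
```

```text
the job is handed in; nothing more can be done
```

I did the job in the order asked and handed it in at about 28 s. I pressed the button with the pin, pushed the slide out to its stop, put the pin tool back in its stand and let go.

**Button and slide:** I felt the button with the tip about 50 mm above the table and held it down about 5 mm. The slide stopped repeatedly at the same place, within about 1.5 mm. With the pin withdrawn, its travel measured 57.7 mm in the top view and 58.6 mm in the scene view (58 mm expected). Every force reading I printed was about 6 N or less per axis; I did not log the peaks between readings.

**Pin tool:** It seated at the same gripper height as when I picked it up (0.1483 m), with about 6 N of contact. The last picture shows it upright in the stand, with the gripper clear of everything.

**Checks that disagreed or were not made:**
- **Cup:** the automatic picture comparison differed, because of the arm's shadow. By pixel position the cup is where it was.
- **Jar and scoop:** the last picture did not cover them, but the arm went nowhere near either.
- **Black look-alike:** it lies differently now. It was already leaning unsupported in the first picture, so I think it fell by itself, and I felt no contact with it. I did not check exactly when it fell.
- **Block corner:** one reading of the block's front-right corner gave only 41 mm of travel. I set it aside as a badly picked corner, since the other readings agreed.

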